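Click the warming plate on to keep-warm

TASK

The white jug on the warming plate should be kept warm: lay a fingertip on the plate's big knurled dial and turn it clockwise, by friction, just one click, so that its white pointer rests at the amber mark. Do not let it run on towards the red mark and do not press hard on it. Nothing is to be picked up: leave the jug and the two cupcake moulds standing where they are.

Things in the scene. Friction and masses are not known exactly. Their poses are not given: they have to be found in the camera images.
- warmer: blue-grey warming plate, fixed box 45 mm high on the 18 mm thick pastry board. Origin: at its underside, below the dial's axis. x axis: from the dial to the dark hotplate (centre 185 mm from the axis, 166 mm across, 5 mm proud); z up. Box: x -70 to +280 mm, y -100 to +100 mm. Spots 13 mm wide, 71 mm from the dial's axis: white at +0.6 rad (counter-clockwise) from x, amber on x, red at -0.6 rad
- dial_top (a point): centre of the dial's flat top, 65 mm above the warming plate's underside, 83 mm above the work surface. The dial: black disc 104 mm across (too wide to pinch), 18 mm tall, vertical axis, knurled rim, 2 mm above the box. Top and rim can be touched; rigid when pressed. A click takes about 0.07 N m: a few newtons of fingertip pressure near the rim turn it by friction
- dial_pointer (a point): outer end of the dial's white pointer line, on the top face 50 mm from the dial's axis; it turns with the dial
- amber_mark (a point): centre of the amber spot on the warming plate's upper face, 71 mm from the dial's axis
- dial (a joint): angle of the dial, rad, growing clockwise seen from above: 0 pointer at white (the start, within a few hundredths), 0.6 amber, 1.2 red. Sprung detents draw it to these three: let go between about 0.35 and 0.85 it snaps to amber, earlier it springs back to white
- jug: white ceramic jug, 125 mm tall, 88 mm across, with a handle that reaches 77 mm out along its y axis, about 0.45 kg; loose on the hotplate. Origin: centre of its underside; z up
- mould_pink: pink silicone cupcake mould, an open cup 34 mm tall, 70 mm across the rim; loose on the board beside the warming plate. Origin: centre of its underside; z up
- mould_mint: mint green silicone cupcake mould, same shape and size as the pink one, on the other side of the warming plate. Origin: centre of its underside; z up
- rolling_pin: marble rolling pin lying along its x axis in a wooden cradle beside the board, 440 mm long, 60 mm thick, top 72 mm above the work surface; fixed. Origin: centre of the cradle's underside

How it is judged:
By the outcome, as a careful person would: the job done as asked, in the order asked, and still so for the second after the job is handed in, with the robot touching nothing.
It also fails if it takes over 35 s, if anything falls off the work surface, if the arm or the gripper's body presses on something with over 40 N, if the wrist force passes 120 N, or if a joint passes its speed limit or range.

ROBOT

A 7-joint arm with a two-finger parallel gripper is mounted at the origin on the work surface. World frame = base frame: x ahead of the robot, y to its left, z up, the work surface at z = 0. Lengths are in m, angles in rad, forces in N, time in s.
With the tool pointing down it reaches from about 0.4 to 0.85 m from the base axis. Payload 10.4 kg.
Tool frame: the origin (TCP) lies between the finger pads; the fingertips stand 22 mm ahead of it and the grasp point (between the pads) lies 3 mm ahead of it; z points along the fingers, y is the line along which they close (so a half turn about z gives the same grasp; the last joint's range is limited). The gripper opens to 85 mm and grips with 20 to 120 N. Pads are 22 mm wide; open, the fingers measure 114 mm over their backs; the gripper's body (76 mm by 85 mm) begins 54 mm behind the grasp point. The pads swing forward as they close: fully open they stand 13 mm farther back than shut.
Start: joints at [1.164, 0.332, -0.065, 1.46, 0.022, 1.35, -0.088], TCP at [0.234, -0.58, 0.253] pointing down, gripper open.
Joint ranges: [-2.6, 2.6], [-0.5, 2.12], [-1.47, 1.34], [0.16, 2.42], [-1.27, 4.41], [0.06, 2.06], [-2.6, 2.6]. Speed limits (rad/s): [2.22, 2.22, 2.79, 2.79, 3.14, 3.14, 3.14].

INTERFACE

Orientations are given as a unit quaternion [x, y, z, w].
In Python, from workcell import manip, camera, ticket, boxes_of, outline_of gives the robot as it stands.
- The arm moves only by the tool carry_out, never from a script. Its argument "deltas" is a list of rows, each a list of 5 numbers: the shift along the tool's x, y, z as a fraction of full scale, then the turn about the tool's z as a fraction of full scale, then the opening, from -1 (shut) to 1 (fully open), so that 0 is half open. In form: [[tx, ty, tz, spin, gripper], ...]. A call has 1 to 20 rows; each row is the pose to reach, as a shift and turn from the pose commanded when the call began, along the tool's axes at that moment; what a row does not reach only later rows make up. Full scale, the value 1, is 150 mm for a shift and 30 degrees for a turn. A row lasts 1/8 s, in which the tool goes at most 62.5 mm and 10.7 degrees, less where a joint would pass 70% of its speed; a pose out of reach is approached as far as the arm can. A call with a number of a shift or a turn outside -1 to 1 is refused whole. A call with a gripper value outside its range is refused whole. The fingers move at their own pace and stop on an object; "force" is the grip in N (left out, the last holds). Time passes only in rows, so rows that repeat a pose let the fingers close. It gives the time, the measured TCP pose, the force, the opening and the grip force at its end, in the units of the state.
- manip.get_obs(): the state, without advancing time (a new reading comes with each control period).
- camera(name): name is "side" or "top" or "wrist"; returns a dict with "img" (400x640x3 uint8, red, green, blue), "depth" (400x640 float32, m along the optical axis (not along the pixel's ray), 0 where there is no reading), "vertical_fov" (degrees; the focal length in pixels is half the picture's height over the tangent of half this angle, whatever the lens; pixels are square), "cx", "cy" (the principal point, pixels), "R" (3x3) and "t" (3): a world point X has camera coordinates R X + t. Camera axes: x right, y down, z forward; pixel columns grow to the right and rows downward; lengths in m; the calibration is good to about 2 mm. The wrist camera is an equidistant fisheye: a pixel r from the principal point sees the ray r / f radians off the axis. A picture is of the moment at which its call begins.
- ticket.hand_in(): hands the job in; it is judged then, once.
Trained networks look in a picture, given as the dict that the camera call returned (one of the last four; its "shot" number tells which), for a name from the list of things; names that differ only in an ending like _2 or _b are one class to them, and where a whole thing is asked for, a point or a joint stands for the part that bears it (a point fixed in the world has none). Each returns a list of dicts, best first, with "conf" (0 to 1); they miss things now and then, are a little off and sometimes report something else, mostly with a low value. They report only what shows in the picture. A call takes as long as a camera call.
- boxes_of(query, picture): "position" ([x, y, z] in m, in world coordinates, good to about 4 mm: the middle of the surface that is visible of it).
- outline_of(query, picture): "region" (400x640 bool, what is visible of it).
The state is a dict: "clock": time; "joint_pos": joint angles; "joint_velocities": joint speeds; "tau": joint torques, N m; "position": TCP position; "ee_rot": TCP orientation; "ft_force": force on the tool from outside, world axes, zero at the start; "torque": the same for the moment, N m; "grip_width": opening from 0.0 (shut) to 1.0 (fully open); "grasp_force": force on a finger pad.
Only numpy, scipy, OpenCV 4.12 (cv2) and the standard library are available. Lean on these libraries where they do the work, as an engineer would, in place of code of your own. Each camera call takes 0.05 s, during which the arm holds its last target. There are 200 camera calls.

## Working session

There is one attempt and no reset: what is moved stays moved. The work goes in short steps, Python scripts to look and compute and a tool call to move; the robot and the scene stay as the last step left them, time stands still between calls to the robot, and variables do not carry over. Pictures are saved under pics/ and viewed, at most 10 in all, crops included, and the job is handed in when it is done.

Besides the shell and the picture viewer there is one more tool, called after "Emit:" in YAML: its name, and indented under it one key for each argument. carry_out: Moves the arm, as the interface text tells. Its arguments: {"type":"object","properties":{"deltas":{"type":"array","items":{"type":"array","items":{"type":"number"}}},"force":{"type":"number"}},"required":["deltas"]}

```bash
mkdir -p pics; cat > h.py <<'E'
import numpy as np, cv2
from workcell import manip, camera, ticket, boxes_of, outline_of
from scipy.spatial.transform import Rotation as Ro
def foc(c): return 200/np.tan(np.radians(c["vertical_fov"])/2)
def proj(c,X):
    p=np.asarray(c["R"])@np.asarray(X)+c["t"]; f=foc(c); return np.array([c["cx"]+f*p[0]/p[2], c["cy"]+f*p[1]/p[2]])
def back_z(c,u,v,z):
    R=np.asarray(c["R"]); f=foc(c); d=R.T@np.array([(u-c["cx"])/f,(v-c["cy"])/f,1]); o=-R.T@np.asarray(c["t"]); return o+d*(z-o[2])/d[2]
E
python3 - <<'E'
from h import *
for n in("top","side"):
    c=camera(n); cv2.imwrite(f"pics/{n}0.png",c["img"][:,:,::-1])
    for q in("warmer","dial_top","dial_pointer","amber_mark","jug","mould_pink","mould_mint","rolling_pin"):
        b=boxes_of(q,c); 
        print(n,q,[(np.round(x["position"],3).tolist(),round(x["conf"],2),np.round(proj(c,x["position"])).tolist()) for x in b[:2]])
o=manip.get_obs();print(o["clock"],o["position"],o["ee_rot"],o["ft_force"],Ro.from_quat(o["ee_rot"]).as_matrix().round(3))
E
```

```text
top warmer [([0.592, 0.034, 0.059], 0.78, [275.0, 209.0])]
top dial_top [([0.521, -0.001, 0.083], 0.69, [286.0, 233.0])]
top dial_pointer [([0.522, 0.003, 0.082], 0.95, [284.0, 233.0])]
top amber_mark [([0.588, 0.03, 0.063], 0.66, [276.0, 210.0])]
top jug [([0.706, 0.088, 0.139], 0.7, [255.0, 167.0])]
top mould_pink [([0.605, -0.202, 0.034], 0.62, [352.0, 207.0])]
top mould_mint [([0.459, 0.165, 0.031], 0.59, [233.0, 253.0])]
top rolling_pin [([0.621, -0.515, 0.064], 0.93, [456.0, 202.0])]
side warmer []
side dial_top [([0.523, 0.011, 0.081], 0.98, [361.0, 215.0])]
side dial_pointer [([0.525, 0.01, 0.08], 0.92, [361.0, 215.0])]
side amber_mark [([0.606, 0.094, 0.066], 0.71, [329.0, 241.0])]
side jug [([0.706, 0.119, 0.15], 0.95, [283.0, 218.0])]
side mould_pink [([0.601, -0.216, 0.037], 0.78, [329.0, 186.0])]
side mould_mint [([0.453, 0.144, 0.036], 0.88, [396.0, 264.0])]
side rolling_pin [([0.626, -0.502, 0.053], 0.57, [322.0, 143.0])]
0.9 [ 0.23405595 -0.57954145  0.253337  ] [9.81645351e-01 1.90715502e-01 1.21890201e-05 4.10080440e-05] [-0.14864982  0.24079904 -1.13300967] [[ 0.927  0.374  0.   ]
 [ 0.374 -0.927 -0.   ]
 [ 0.     0.    -1.   ]]
```

View pics/top0.png

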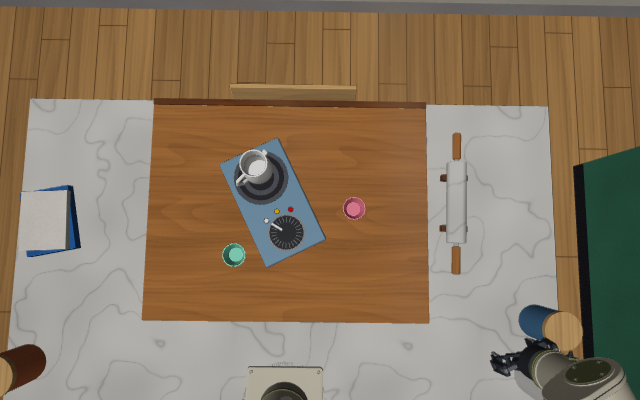

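View pics/side0.png

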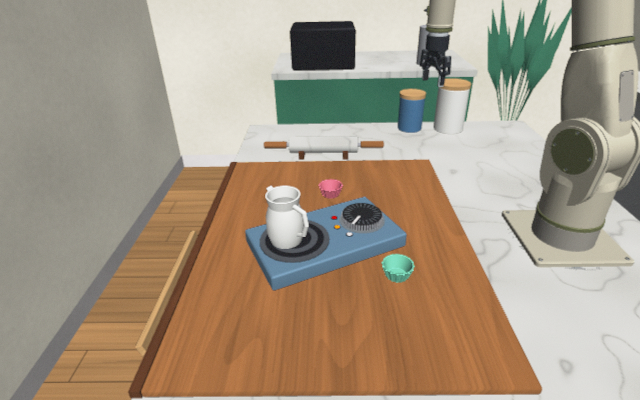

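The top view shows the dial at about (286,232), with its pointer aimed at the white spot (266,220). Amber is at (277,211) and red at (291,209), with the jug beyond them at (255,167). The side view agrees, with the dial at (361,215). Next I'll refine the axis and yaw, and start the transit.

```bash
python3 - <<'E'
from h import *
c=camera("top"); f=outline_of("dial",c) or outline_of("dial_top",c)
m=f[0]["region"]; v,u=np.nonzero(m); print(f[0]["conf"],m.sum(),u.min(),u.max(),v.min(),v.max())
print("centre@.083",back_z(c,(u.min()+u.max())/2,(v.min()+v.max())/2,.08).round(4),"width",back_z(c,u.max()+.5,v.mean(),.08)-back_z(c,u.min()-.5,v.mean(),.08))
w=outline_of("warmer",c)[0]["region"].astype(np.uint8)
r=cv2.minAreaRect(np.argwhere(w)[:,::-1].astype(np.float32)); P=np.array([back_z(c,*p,.06) for p in cv2.boxPoints(r)]); print(P.round(3))
im=c["img"][195:270,240:335,::-1]; cv2.imwrite("pics/crop0.png",cv2.resize(im,None,fx=8,fy=8,interpolation=cv2.INTER_CUBIC))
E
```

```text
0.8 957 269 303 215 249
centre@.083 [ 0.5232 -0.001   0.08  ] width [ 0.0012169  -0.10394931  0.        ]Traceback (most recent call last):
  File "<stdin>", line 5, in <module>
IndexError: list index out of range
```

Emit:
carry_out:
  deltas:
    - [0.3,-0.3,0,0,-1]
    - [0.6,-0.6,0,0,-1]
    - [0.9,-0.9,0,0,-1]
    - [1,-1,0,0,-1]
    - [1,-1,0,0,-1]
  force: 20

```text
clock: 1.68
position: [0.3181, -0.3827, 0.2538]
ee_rot: [0.981, 0.192, 0.0, 0.0]
ft_force: [-0.0, 0.2, -0.3]
grip_width: 0.004
grasp_force: 0.0
```

Emit:
carry_out:
  deltas:
    - [0.3,-0.27,0,0,-1]
    - [0.6,-0.54,0,0,-1]
    - [0.9,-0.8,0,0,-1]
    - [0.99,-0.875,0,0,-1]
    - [0.99,-0.875,0,0,-1]

```text
clock: 2.3
position: [0.4059, -0.2071, 0.2534]
ee_rot: [0.982, 0.191, 0.0, 0.0]
ft_force: [-0.6, -1.1, 0.4]
grip_width: 0.003
grasp_force: 0.0
```

Emit:
carry_out:
  deltas:
    - [0.3,-0.27,0.1,0,-1]
    - [0.6,-0.54,0.3,0,-1]
    - [0.9,-0.8,0.5,0,-1]
    - [0.99,-0.875,0.75,0,-1]
    - [0.99,-0.875,0.8,0,-1]
    - [0.99,-0.875,0.8,0,-1]

```text
clock: 3.05
position: [0.4939, -0.032, 0.1331]
ee_rot: [0.982, 0.189, -0.001, 0.0]
ft_force: [-0.2, -0.7, -0.4]
grip_width: -0.001
grasp_force: 0.0
```

```bash
python3 - <<'E'
from h import *
c=camera("side"); cv2.imwrite("pics/s1.png",cv2.resize(c["img"][130:290,230:450,::-1],None,fx=3.6,fy=3.6,interpolation=cv2.INTER_CUBIC))
o=manip.get_obs();print(o["clock"],o["position"],o["ft_force"])
E
```

```text
3.1 [ 0.49433022 -0.03199123  0.13396919] [-0.3458301   0.03540863  0.40378167]
```

View pics/s1.png

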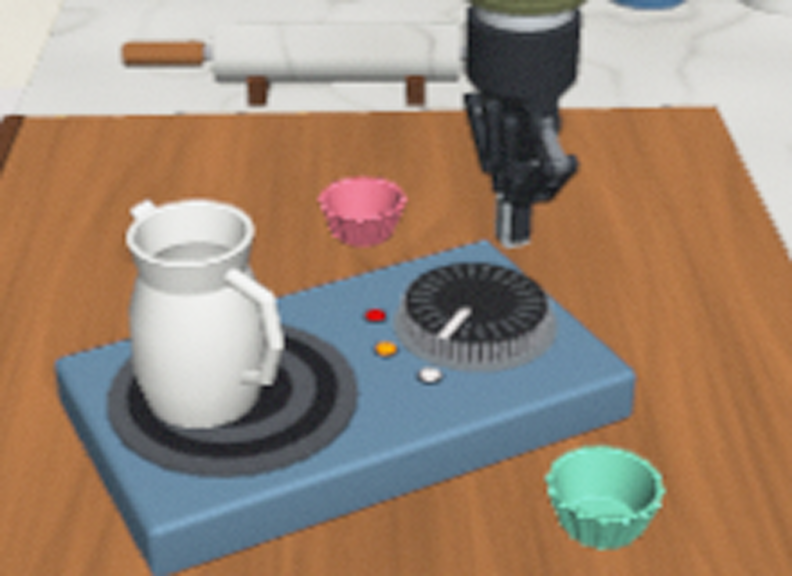

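The crop shows the closed fingertip at about (513,240), hovering over the near rim of the dial. The pointer is between white (429,375) and the hub. I'll lower it gently.

Emit:
carry_out:
  deltas:
    - [0,0,0.08,0,-1]
    - [0,0,0.14,0,-1]
    - [0,0,0.16,0,-1]
    - [0,0,0.16,0,-1]

```text
clock: 3.6
position: [0.494, -0.0297, 0.1092]
ee_rot: [0.982, 0.191, -0.0, -0.0]
ft_force: [0.1, -0.3, -0.5]
grip_width: -0.003
grasp_force: 0.0
```

Emit:
carry_out:
  deltas:
    - [0,0,0.01,0,-1]
    - [0,0,0.02,0,-1]
    - [0,0,0.02,0,-1]

```text
clock: 3.98
position: [0.4941, -0.0296, 0.1063]
ee_rot: [0.982, 0.191, -0.0, 0.0]
ft_force: [0.0, -0.0, -0.0]
grip_width: -0.002
grasp_force: 0.0
```

Emit:
carry_out:
  deltas:
    - [0,0,0.005,0,-1]
    - [0,0,0.01,0,-1]
    - [0,0,0.01,0,-1]

```text
clock: 4.35
position: [0.4943, -0.0298, 0.1051]
ee_rot: [0.982, 0.191, 0.0, 0.0]
ft_force: [-1.5, -0.0, 2.9]
grip_width: 0.001
grasp_force: 1.9
```

Emit:
carry_out:
  deltas:
    - [0,0,0.004,0,-1]
    - [0,0,0.004,0,-1]

```text
clock: 4.6
position: [0.4946, -0.03, 0.105]
ee_rot: [0.982, 0.191, 0.0, 0.001]
ft_force: [-2.9, -1.9, 9.5]
grip_width: -0.003
grasp_force: 4.9
```

Emit:
carry_out:
  deltas:
    - [-0.007,-0.02,-0.001,0.14,-1]
    - [-0.013,-0.039,-0.001,0.29,-1]
    - [-0.017,-0.059,-0.001,0.43,-1]
    - [-0.02,-0.079,-0.001,0.57,-1]

```text
clock: 5.1
position: [0.4872, -0.0206, 0.1051]
ee_rot: [0.999, 0.041, 0.0, 0.001]
ft_force: [-2.7, -3.3, 8.6]
grip_width: -0.0
grasp_force: 4.5
```

```bash
python3 - <<'E'
from h import *
c=camera("side"); cv2.imwrite("pics/s2.png",cv2.resize(c["img"][160:260,310:430,::-1],None,fx=5,fy=5,interpolation=cv2.INTER_CUBIC))
o=manip.get_obs();print(o["clock"],o["position"],o["ft_force"],o["torque"])
E
```

```text
5.15 [ 0.48696269 -0.02007916  0.10503596] [-3.73528603 -2.58726363  8.75942016] [-0.46367332  0.66122579 -0.01288086]
```

View pics/s2.png

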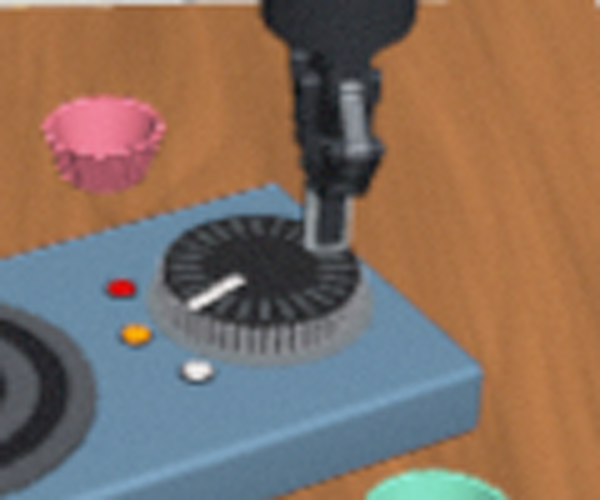

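The pointer end at (192,305) is now about halfway between the white spot (197,371) and the amber one (136,334), so the dial follows without slipping. I'll continue along the arc.

Emit:
carry_out:
  deltas:
    - [-0.007,-0.02,0,0.14,-1]
    - [-0.013,-0.039,0,0.29,-1]
    - [-0.017,-0.057,0,0.41,-1]
    - [-0.019,-0.07,0,0.5,-1]

```text
clock: 5.65
position: [0.4832, -0.0098, 0.105]
ee_rot: [0.996, -0.089, 0.0, 0.0]
ft_force: [-3.2, -2.0, 11.1]
grip_width: 0.0
grasp_force: 4.9
```

```bash
python3 - <<'E'
from h import *
c=camera("side"); cv2.imwrite("pics/s3.png",cv2.resize(c["img"][160:260,310:430,::-1],None,fx=5,fy=5,interpolation=cv2.INTER_CUBIC))
o=manip.get_obs();print(o["clock"],o["position"],o["ft_force"])
E
```

```text
5.7 [ 0.48324235 -0.00952924  0.10502663] [-2.78205584 -1.55148799  8.75680416]
```

View pics/s3.png

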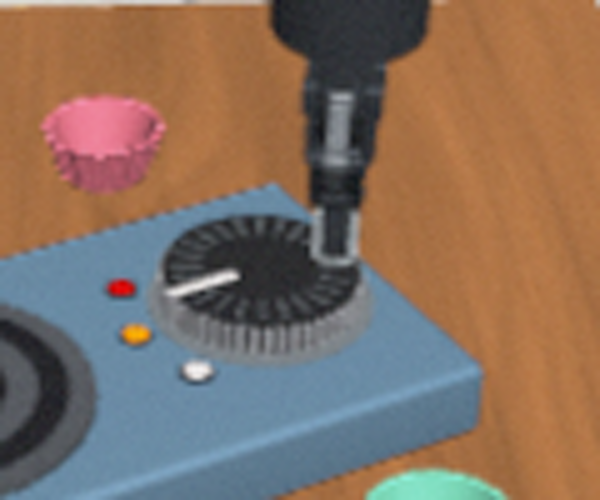

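```bash
python3 - <<'E'
from h import *
c=camera("side"); C=np.array([.523,-.001])
for n,u,v,z in(("ptr",168,293,.083),("ptrin",238,274,.083),("amb",136,334,.063),("white",197,371,.063),("red",121,288,.063)):
    p=back_z(c,310+u/5,160+v/5,z)[:2]; d=p-C; print(n,p.round(4),np.hypot(*d).round(4),np.arctan2(d[1],d[0]).round(3))
E
```

```text
ptr [0.5681 0.0272] 0.0532 0.558
ptrin [0.5326 0.0111] 0.0155 0.903
amb [0.5841 0.0335] 0.0701 0.514
white [0.5555 0.0648] 0.0734 1.112
red [ 0.5907 -0.0073] 0.068 -0.092
```

The pointer is within about 0.05 rad of amber, well inside the catch range, so I'll lift straight off.

Emit:
carry_out:
  deltas:
    - [0,0,-0.05,0,-1]
    - [0,0,-0.3,0,-1]
    - [0,0,-0.6,0,-1]
    - [0,0,-0.9,0,-1]
    - [0,0,-1,0,-1]
    - [0,0,-1,0,-1]

```text
clock: 6.5
position: [0.4834, -0.0096, 0.2548]
ee_rot: [0.996, -0.088, 0.001, 0.0]
ft_force: [-0.3, -0.5, -1.2]
grip_width: 0.002
grasp_force: 0.0
```

```bash
python3 - <<'E'
from h import *
c=camera("side"); cv2.imwrite("pics/s4.png",cv2.resize(c["img"][130:290,230:450,::-1],None,fx=3.6,fy=3.6,interpolation=cv2.INTER_CUBIC))
o=manip.get_obs();print(o["clock"],o["position"],o["ft_force"])
E
```

```text
6.55 [ 0.48285219 -0.00964537  0.25359438] [-0.52694296 -0.2845107  -0.14941492]
```

View pics/s4.png

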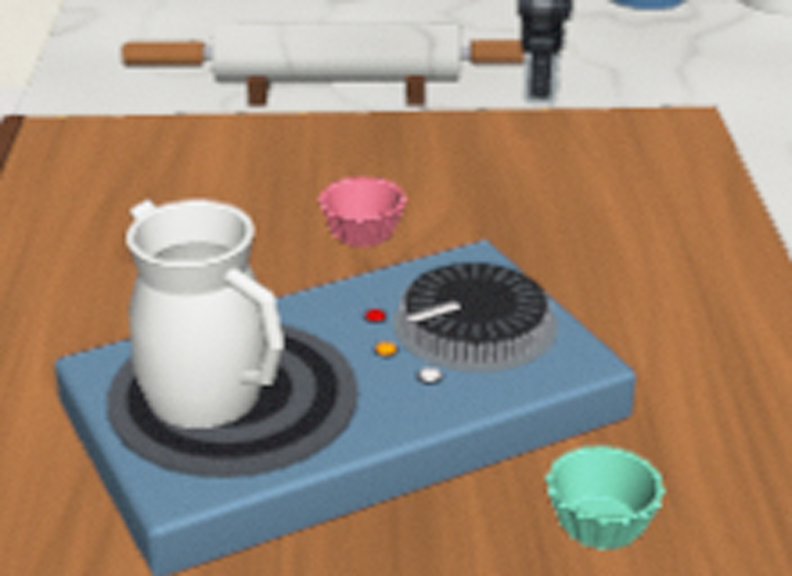

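The tool is clear. The pointer end at (409,319) measures the same bearing as before, in line with the amber mark once its lower height is allowed for. The jug and both moulds haven't moved.

```bash
python3 -c "
from workcell import ticket; print(ticket.hand_in())"
```

```text
the job is handed in; nothing more can be done
None
```

The dial has been turned clockwise one click to amber with about 9–11 N of fingertip pressure and the job is handed in; its pointer measured within about 0.05 rad of the mark, and the jug and moulds stand where they were.

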